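Count along the divider rack and file the pocket book in the third gap

TASK

Count along the rail of the white divider rack with a closed fingertip, starting at the end that has the tall end post: touch the first, the second and then the third label plate, and go no further along the rail. Then push the pocket book that stands in front of the rack into the third gap counted from that end, fully home against the back panel and still standing on its edge. Only touch and push: do not lift the book or knock it over, and leave everything else on the desk where it is.

Things in the scene. Friction and masses are not known exactly. Their poses are not given: they have to be found in the camera images.
- rack: White steel divider rack fixed to the desk, 292 mm wide. Origin: its middle, at desk level; x runs from the open front to the back panel, y to the left seen from the front, z up. No floor: books stand on the desk. Seven upright dividers, 4 mm thick, 60 mm high, at y = 0, +-48, +-96, +-144 mm make six gaps 44 mm wide, centred on y = 120, 72, 24, -24, -72, -120 mm.
- rack_front (a point): Middle of the rack's open front at desk level (rack x = -53 mm, y = 0): the rounded front edges of the dividers.
- rack_back (a point): Middle of the front face of the back panel at desk level (rack x = 44 mm, y = 0): the ends of pushed-home books stop here. The rail, 24 mm deep, lies on top of this panel, centred on rack x = 47 mm; its underside is 76 mm above the desk.
- plate_a: Flat dark steel label plate with a paper inset on the rail behind and above the gap at rack y = 120 mm, 24 mm deep (x), 44 mm wide (y), fixed, with 4 mm between neighbouring plates (2.5 mm deep notches). Origin: centre of its top face, 87.5 mm above the desk. Plates a to f run from the rack's +y end to its -y end.
- plate_b: Flat dark steel label plate with a paper inset on the rail behind and above the gap at rack y = 72 mm, 24 mm deep (x), 44 mm wide (y), fixed, with 4 mm between neighbouring plates (2.5 mm deep notches). Origin: centre of its top face, 87.5 mm above the desk. Plates a to f run from the rack's +y end to its -y end.
- plate_c: Flat dark steel label plate with a paper inset on the rail behind and above the gap at rack y = 24 mm, 24 mm deep (x), 44 mm wide (y), fixed, with 4 mm between neighbouring plates (2.5 mm deep notches). Origin: centre of its top face, 87.5 mm above the desk. Plates a to f run from the rack's +y end to its -y end.
- plate_d: Flat dark steel label plate with a paper inset on the rail behind and above the gap at rack y = -24 mm, 24 mm deep (x), 44 mm wide (y), fixed, with 4 mm between neighbouring plates (2.5 mm deep notches). Origin: centre of its top face, 87.5 mm above the desk. Plates a to f run from the rack's +y end to its -y end.
- plate_e: Flat dark steel label plate with a paper inset on the rail behind and above the gap at rack y = -72 mm, 24 mm deep (x), 44 mm wide (y), fixed, with 4 mm between neighbouring plates (2.5 mm deep notches). Origin: centre of its top face, 87.5 mm above the desk. Plates a to f run from the rack's +y end to its -y end.
- plate_f: Flat dark steel label plate with a paper inset on the rail behind and above the gap at rack y = -120 mm, 24 mm deep (x), 44 mm wide (y), fixed, with 4 mm between neighbouring plates (2.5 mm deep notches). Origin: centre of its top face, 87.5 mm above the desk. Plates a to f run from the rack's +y end to its -y end.
- tall_end: End panel of the rack with the tall post, 8 mm thick and 100 mm deep, 60 mm high with a 30 mm wide post (rack x -5 to 25 mm) rising to 125 mm. It closes the rack's +y or -y end (rack y = +150 or -150 mm); counting starts at this end. Origin: centre of its underside.
- low_end: The other end panel, 8 x 100 mm, 60 mm high without a post, at the opposite end. Origin: centre of its underside.
- book: Loose pocket book standing on its long edge before the rack: 96 mm long (x, roughly into the rack), 30 thick (y), 70 high (z), 0.1 to 0.21 kg. Origin: centre of its underside. Starts with its front end 20 to 40 mm short of the dividers. Fully home, its origin is at rack x = -4 mm, its rear end level with the dividers' front edges. Pushed sideways high above its foot it topples: push low.
- filed_1: Loose pocket book, 92 x 26 x 68 mm, standing in the gap under plate a. Leave alone. Origin: centre of its underside.
- filed_2: Loose pocket book, 92 x 32 x 66 mm, standing in the gap under plate e. Leave alone. Origin: centre of its underside.
- stamp: Date stamp, 44 x 26 mm foot, wooden knob up to 73 mm, standing beside the rack's front on its -y side. Leave alone. Origin: centre of its underside.
- bell: Round steel counter bell, 76 mm across, 53 mm high, beside the rack's front on its +y side. Leave alone. Origin: centre of its underside.
- mug: White mug, 76 mm across, 85 mm high, far left. Leave alone. Origin: centre of its underside.
- stapler: Black stapler, 132 x 32 x 54 mm, left. Leave alone. Origin: centre of its underside.
- ink_pad: Closed black ink pad, 75 x 110 x 16 mm, right. Leave alone. Origin: centre of its underside.
- returned: Large book lying flat, 210 x 140 x 32 mm, right. Leave alone. Origin: centre of its underside.
Things that resemble listed ones, but are neither listed nor needed, are in the scene too. What is shaped like the book but green is not meant.

How it is judged:
By the outcome, as a careful person would: the job done as asked, in the order asked, and still so for the second after the job is handed in, with the robot touching nothing.
It also fails if it takes over 67 s, if anything falls off the work surface, if the arm or the gripper's body presses on something with over 40 N, if the wrist force passes 120 N, or if a joint passes its speed limit or range.

ROBOT

A 6-joint arm with a two-finger parallel gripper is mounted at the origin on the work surface. World frame = base frame: x ahead of the robot, y to its left, z up, the work surface at z = 0. Lengths are in mm, angles in rad, forces in N, time in s.
With the tool pointing down it reaches from about 350 to 875 mm from the base axis. Payload 4.2 kg.
Tool frame: the origin (TCP) lies at the very end of the fingers, on their centre line; the grasp point (between the pads) lies 19 mm behind it (arm.pinch_z is the distance from the TCP to the grasp point, in mm); x points along the fingers, y is the direction in which the jaws open and shut, and the axes are right-handed (so a half turn about x gives the same grasp; the last joint's range is limited). The gripper opens to 85 mm and grips with 20 to 120 N. Pads are 22 mm wide; open, the fingers measure 114 mm over their backs; the gripper's body (76 mm by 85 mm) begins 54 mm behind the grasp point. The pads swing forward as they close: fully open they stand 13 mm farther back than shut.
Start: joints at [1.401, 0.385, 0.008, 0, -1.194, -0.259], TCP at [259.829, 568.408, 231.312] pointing down, gripper open.
Joint ranges: [-3.14, 3.14], [-1.21, 2.06], [-1.07, 1.41], [-3.16, 2.05], [-2.99, -0.16], [-3.1, 3.1]. Speed limits (rad/s): [2.79, 2.79, 3.14, 3.14, 3.14, 3.14].

INTERFACE

Orientations are given as a unit quaternion [x, y, z, w].
In Python, from bench import arm gives the robot as it stands.
- The arm moves only by the tool drive_tool, never from a script. Its argument "motion" is a list of rows, each a list of 4 numbers: the shift along the tool's x, y, z in mm, then the turn about the tool's x in degrees. In form: [[dx, dy, dz, spin], ...]. A call has 1 to 10 rows; each row shifts and turns the commanded pose from where the row before left it, along the tool's axes as they then stand; what a row does not reach is not made up. A row lasts 1/12 s, in which the tool goes at most 41.7 mm and 7.16 degrees, less where a joint would pass 70% of its speed; a pose out of reach is approached as far as the arm can. A call with a gripper value outside its range is refused whole. "grip" is the finger opening in mm, from 0 to 85.4, set as the call begins (left out, the last holds). The fingers move at their own pace and stop on an object; the grip force is fixed at half the most. Time passes only in rows, so rows that do not move let the fingers close. It gives the time, the measured TCP pose, the force and the opening at its end, in the units of the state.
- arm.read_state(): the state, without advancing time (a new reading comes with each control period).
- arm.get_image(name): name is "side" or "top"; returns the picture (400x640x3 uint8, red, green, blue); there is no depth.
- arm.calibration(name): a dict with "K" (3x3 intrinsics, pixels), "eye" and "attitude" of the camera in the world. Camera axes: x right, y up, looking along -z (the intrinsics and any distortion apply to the point x, -y, -z); pixel columns grow to the right and rows downward; lengths in mm; the calibration is good to about 2 mm. A picture is of the moment at which its call begins. calibration takes no time and is no camera call.
- arm.job_done(): hands the job in, once; it reports no verdict.
The state is a dict: "clock": time; "joints": joint angles; "joint_vel": joint speeds; "joint_efforts": joint torques, N m; "position": TCP position; "ee_rot": TCP orientation; "contact_force": force on the tool from outside, world axes, zero at the start; "wrist_torque": the same for the moment, N m; "gripper_width": finger opening in mm.
Only numpy, scipy, OpenCV 4.12 (cv2) and the standard library are available. Lean on these libraries where they do the work, as an engineer would, in place of code of your own. Each camera call takes 0.05 s, during which the arm holds its last target. There are 200 camera calls.

## Working session

There is one attempt and no reset: what is moved stays moved. The work goes in short steps, Python scripts to look and compute and a tool call to move; the robot and the scene stay as the last step left them, time stands still between calls to the robot, and variables do not carry over. Pictures are saved under pics/ and viewed, about 8 in all and at most 12, crops included, and the job is handed in when it is done.

Besides the shell and the picture viewer there is one more tool, called after ">>>" as name(argument=value, ...) on one line, values as JSON. drive_tool: Moves the arm, as the interface text tells. Its arguments: {"type":"object","properties":{"motion":{"type":"array"},"grip":{"type":"number"}},"required":["motion"]}

```bash
mkdir -p pics; cat > h.py <<'E'
from bench import arm
import numpy as np, cv2
from scipy.spatial.transform import Rotation as R
def cam(n):
    c=arm.calibration(n); a=np.array(c["attitude"],float)
    M=a if a.shape==(3,3) else R.from_quat(a).as_matrix()
    return np.array(c["K"]),np.array(c["eye"],float),M,c
def ray(n,u,v,z):
    K,e,M,c=cam(n); p=np.linalg.inv(K)@[u,v,1]; d=M@[p[0],-p[1],-p[2]]
    return e+d*(z-e[2])/d[2]
def proj(n,P):
    K,e,M,c=cam(n); q=M.T@(np.array(P,float)-e); p=K@[q[0],-q[1],-q[2]]
    return p[:2]/p[2]
def snap(n,f): 
    im=arm.get_image(n)[:,:,::-1]; cv2.imwrite("pics/"+f,im); return im
E
python3 - <<'E'
from h import *
for n in("top","side"):
    snap(n,n+"0.png"); print(arm.calibration(n))
print(arm.read_state())
E
```

```text
{'K': array([[412.28915906,   0.        , 319.15904762],
       [  0.        , 412.28915906, 199.72170771],
       [  0.        ,   0.        ,   1.        ]]), 'eye': array([ 327.01507342,    7.97485886, 1409.16117431]), 'attitude': array([ 0.04314135, -0.04222094, -0.69884023,  0.71272614])}
{'K': array([[402.5907914 ,   0.        , 326.1284423 ],
       [  0.        , 402.5907914 , 197.01828331],
       [  0.        ,   0.        ,   1.        ]]), 'eye': array([ -26.77994873, -762.41527718,  873.80797899]), 'attitude': array([ 0.40175664, -0.12055195, -0.28578412,  0.8616184 ])}
{'clock': 0.1, 'joints': array([ 1.40061233e+00,  3.85486683e-01,  6.77404937e-03, -4.48804930e-04,
       -1.19397845e+00, -2.58638234e-01]), 'joint_vel': array([-0.00014431, -0.0018185 ,  0.00257157,  0.00015958,  0.00073042,
       -0.00027833]), 'joint_efforts': array([-3.98614120e-04, -3.93317986e+01,  1.88931584e+01,  4.19793338e+00,
       -2.57176151e-03,  5.75884769e-06]), 'position': array([259.61884951, 567.9644153 , 230.32919539]), 'ee_rot': array([-0.69078485,  0.15118545,  0.6910203 ,  0.14983392]), 'contact_force': array([ 0.26554768, -0.17659191, -0.04299522]), 'wrist_torque': array([-0.01308391,  0.00334476, -0.01183895]), 'gripper_width': 85.27661688095473}
```

View pics/top0.png

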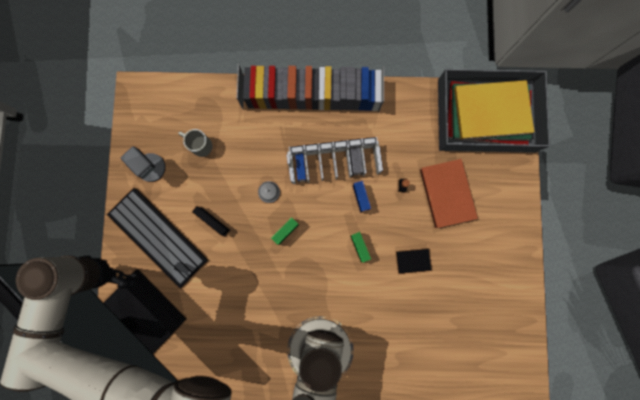

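View pics/side0.png

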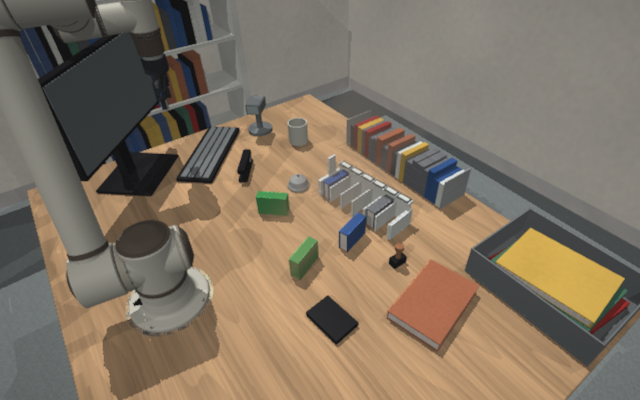

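The rack is at about (335,160) in the top view and (365,195) in the side view. The tall post appears to be at its left, +y end: side (332,163), top (290,152).

Things that could be taken for the book:
- Loose blue book: top (362,197), side (352,232). This one fits the description.
- Green books: top (286,232) and (361,248). Not meant.
- Filed books in the rack: top (300,168) and (357,160). To be left alone.

I'll check this choice in a close crop.

```bash
python3 - <<'E'
import cv2,numpy as np
a=cv2.imread("pics/top0.png")[125:225,270:420]; b=cv2.imread("pics/side0.png")[145:260,305:425]
a=cv2.resize(a,None,fx=5,fy=5,interpolation=cv2.INTER_CUBIC);cv2.imwrite("pics/c1.png",a)
b=cv2.resize(b,None,fx=5,fy=5,interpolation=cv2.INTER_CUBIC);cv2.imwrite("pics/c2.png",b)
E
```

```text
(no output)
```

View pics/c1.png

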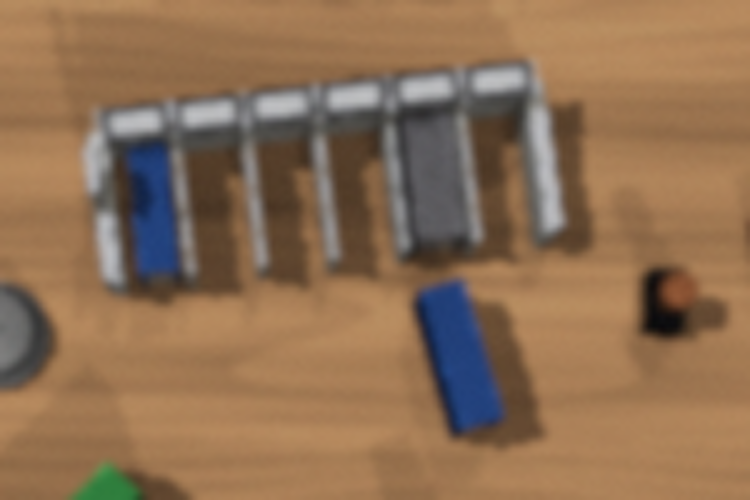

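View pics/c2.png

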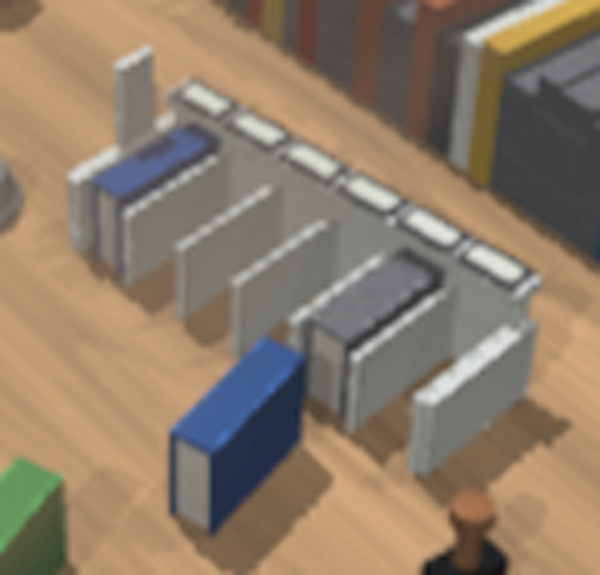

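The crops show the tall post at the left (+y) end: c2 (133,100), and the left panel in c1 (95,160). The plates run a to f from c1 (135,122) to (499,81). The gap with the blue filed book is a, so the third gap is c. The target is the loose blue book, whose top is centred at c1 (460,358).

```bash
python3 - <<'E'
from h import *
from scipy.optimize import least_squares
f=lambda o,p:np.array([o[0]+(p[0]+.5)/5-.5,o[1]+(p[1]+.5)/5-.5])
T=[(135,122),(208,112),(281,104),(355,97),(427,88),(499,81)]
S=[(205,98),(259,128),(314,160),(373,193),(433,228),(498,266)]
T=[f((270,125),p) for p in T];S=[f((305,145),p) for p in S]
ys=[120,72,24,-24,-72,-120]
def rk(q,x,y): c,s=np.cos(q[2]),np.sin(q[2]); return np.array([q[0]+c*x-s*y,q[1]+s*x+c*y])
def fit(sets,x0):
    def res(q): return np.concatenate([proj(n,[*rk(q,x,y),z])-p for n,L in sets for p,(x,y,z) in L])
    r=least_squares(res,x0); return r.x,np.sqrt(np.mean(r.fun**2))
L=[(47,y,87.5) for y in ys]
for s in ([("top",list(zip(T,L)))],[("side",list(zip(S,L)))],[("top",list(zip(T,L))),("side",list(zip(S,L)))]):
    q,e=fit(s,[700,0,0]); print("rack",q.round(3),e.round(2))
    np.save("rack.npy",q)
B=[f((270,125),p) for p in[(418,295),(463,283),(502,418),(457,434)]]
B2=[f((305,145),p) for p in[(265,340),(305,358),(212,445),(170,432)]]
LB=[(48,15,70),(48,-15,70),(-48,-15,70),(-48,15,70)]
for s in ([("top",list(zip(B,LB)))],[("side",list(zip(B2,LB)))],[("top",list(zip(B,LB))),("side",list(zip(B2,LB)))]):
    b,e=fit(s,[600,-100,0]);c,sn=np.cos(q[2]),np.sin(q[2]);d=b[:2]-q[:2]
    print("book",b.round(3),e.round(2),"in rack",c*d[0]+sn*d[1],-sn*d[0]+c*d[1],b[2]-q[2])
for n,y in zip("abc",ys): print(n,rk(q,47,y).round(1))
print("tcp R",R.from_quat(arm.read_state()["ee_rot"]).as_matrix().round(3))
E
```

```text
rack [ 6.23522e+02 -3.71920e+01  1.33000e-01] 0.14
rack [ 6.24278e+02 -3.65170e+01  1.39000e-01] 0.24
rack [ 6.23734e+02 -3.70100e+01  1.36000e-01] 0.23
book [ 5.04425e+02 -1.27370e+02  2.87000e-01] 0.32 in rack -130.43526449162331 -73.39041161432992 0.1509334346194547
book [ 5.07538e+02 -1.27798e+02  2.86000e-01] 0.66 in rack -127.40919744056126 -74.23575871000887 0.150480731653504
book [ 5.06020e+02 -1.27849e+02  2.87000e-01] 0.62 in rack -128.91986422786084 -74.08062342762273 0.15087905606463697
a [654.1  88.2]
b [660.6  40.7]
c [667.1  -6.9]
tcp R [[-0.001 -0.416 -0.909]
 [-0.002 -0.909  0.416]
 [-1.     0.002 -0.   ]]
```

>>> drive_tool(motion=[[0, 0, 0, -6.5], [0, 0, 0, -6.5], [0, 0, 0, -6.5], [0, 0, 0, -6.5], [0, 0, 0, -6.4], [0, 0, 0, 0]], grip=0)

```text
clock: 0.6
position: [259.7, 568.1, 230.7]
ee_rot: [-0.705, -0.049, 0.706, -0.049]
contact_force: [-0.2, 0.2, 0.3]
gripper_width: 12.1
```

```bash
cat >> h.py <<'E'
q=np.load("rack.npy")
def torack(p):
    c,s=np.cos(q[2]),np.sin(q[2]); d=np.array(p[:2])-q[:2]; return np.array([c*d[0]+s*d[1],-s*d[0]+c*d[1]])
def st():
    s=arm.read_state(); M=R.from_quat(s["ee_rot"]).as_matrix(); a=np.arctan2(M[1,1],M[0,1])-q[2]
    print("t",s["clock"],"rack",torack(s["position"]).round(1),"z",s["position"][2].round(1),"tooly yaw rel rack",np.degrees(a).round(1),"F",s["contact_force"].round(1),"w",s["gripper_width"])
def go(x,y,z):  # shift in tool axes to rack point
    s=arm.read_state(); M=R.from_quat(s["ee_rot"]).as_matrix(); c,sn=np.cos(q[2]),np.sin(q[2])
    P=np.array([q[0]+c*x-sn*y,q[1]+sn*x+c*y,z]); print("go",(x,y,z),(M.T@(P-s["position"])).round(1))
E
python3 - <<'E'
from h import *
st(); go(47,120,140)
for u,v in((665,300),(678,290)): print("stamp",torack(ray("top",270+u/5,125+v/5,0)))
E
```

```text
t 0.6 rack [-278.8  648.8] z 230.7 tooly yaw rel rack -89.8 F [-0.2  0.2  0.3] w 12.119369818577907
go (47, 120, 140) [  91.1  529.6 -324.4]
stamp [-100.60156122 -228.83095717]
stamp [ -94.70879989 -238.7468388 ]
```

>>> drive_tool(motion=[[0, 26.5, -16.2, 0], [0, 26.5, -16.2, 0], [0, 26.5, -16.2, 0], [0, 26.5, -16.2, 0], [0, 26.5, -16.2, 0], [0, 26.5, -16.2, 0], [0, 26.5, -16.2, 0], [0, 26.5, -16.2, 0], [0, 26.5, -16.2, 0], [0, 26.5, -16.2, 0]])

```text
clock: 1.43
position: [457.0, 326.5, 231.2]
ee_rot: [-0.705, -0.047, 0.706, -0.047]
contact_force: [0.5, 0.9, 0.5]
gripper_width: 0.2
```

>>> drive_tool(motion=[[0, 26.5, -16.2, 0], [0, 26.5, -16.2, 0], [0, 26.5, -16.2, 0], [0, 26.5, -16.2, 0], [0, 26.5, -16.2, 0], [0, 26.5, -16.2, 0], [0, 26.5, -16.2, 0], [0, 26.5, -16.2, 0], [0, 26.5, -16.2, 0], [0, 26.5, -16.2, 0]])

```text
clock: 2.27
position: [653.6, 86.1, 230.9]
ee_rot: [-0.705, -0.047, 0.706, -0.047]
contact_force: [1.2, 1.1, -0.4]
gripper_width: -0.0
```

>>> drive_tool(motion=[[25, 0, 0, 0], [25, 0, 0, 0], [25, 0, 0, 0], [15, 0, 0, 0], [0, 0, 0, 0], [0, 0, 0, 0]])

```text
clock: 2.77
position: [652.7, 87.3, 140.5]
ee_rot: [-0.705, -0.047, 0.706, -0.048]
contact_force: [0.1, 0.6, 1.0]
gripper_width: -0.2
```

```bash
python3 - <<'E'
from h import *
st(); go(47,120,100)
a=snap("top","t1.png")[110:200,270:400]; b=snap("side","s1.png")[100:225,305:425]
a=cv2.resize(a,None,fx=3,fy=3,interpolation=2);b=cv2.resize(b,None,fx=3,fy=3,interpolation=2)
o=np.zeros((375,760,3),np.uint8);o[:270,:390]=a;o[:375,400:760]=b;cv2.imwrite("pics/v5.png",o);st()
E
```

```text
t 2.7667 rack [ 45.5 119.2] z 140.5 tooly yaw rel rack -90.0 F [0.1 0.6 1. ] w -0.17957566826618676
go (47, 120, 100) [40.5 -0.8 -1.6]
t 2.8667 rack [ 46.8 119.5] z 142.8 tooly yaw rel rack -90.0 F [ 0.1  0.  -0.7] w -0.03182171003727222
```

View pics/v5.png

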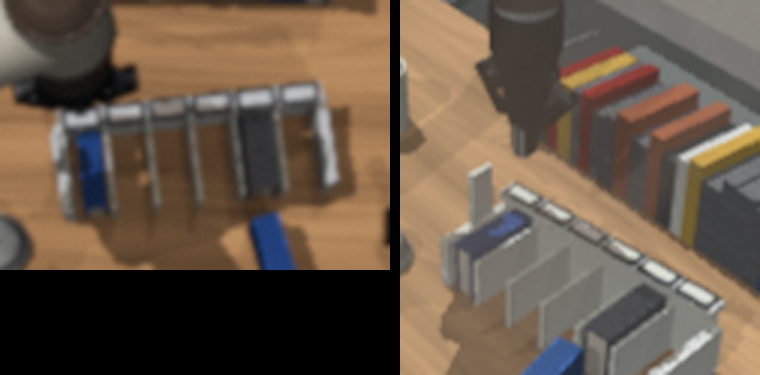

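The tip is at v5 (522,150) in the side part, above and slightly behind plate a at (522,192). I'll check that by projection.

```bash
python3 - <<'E'
from h import *
p=arm.read_state()["position"]; u=proj("side",p); print(u, ((u-[305,100])*3+[400,0]).round())
u=proj("side",[654.1,88.2,87.5]); print(((u-[305,100])*3+[400,0]).round()); st()
E
```

```text
[346.14907432 150.70383405] [523. 152.]
[523. 194.]
t 2.8667 rack [ 46.8 119.5] z 142.8 tooly yaw rel rack -90.0 F [ 0.1  0.  -0.7] w -0.03182171003727222
```

>>> drive_tool(motion=[[20, 0, 0, 0], [15, 0, 0, 0], [8, 0, 0, 0], [0, 0, 0, 0], [0, 0, 0, 0]])

```text
clock: 3.28
position: [653.7, 87.7, 99.3]
ee_rot: [0.706, 0.048, -0.705, 0.048]
contact_force: [0.4, -0.1, 0.7]
gripper_width: -0.0
```

>>> drive_tool(motion=[[3, 0, 0, 0], [3, 0, 0, 0], [2, 0, 0, 0], [1, 0, 0, 0], [0, 0, 0, 0]])

```text
clock: 3.7
position: [653.0, 87.5, 89.2]
ee_rot: [-0.705, -0.048, 0.706, -0.048]
contact_force: [-1.0, 0.2, -0.5]
gripper_width: 0.1
```

>>> drive_tool(motion=[[1, 0, 0, 0], [1, 0, 0, 0], [0, 0, 0, 0]])

```text
clock: 3.95
position: [653.2, 87.5, 87.7]
ee_rot: [0.706, 0.048, -0.705, 0.048]
contact_force: [0.0, 0.2, 1.4]
gripper_width: 0.4
```

>>> drive_tool(motion=[[1, 0, 0, 0], [0, 0, 0, 0]])

```text
clock: 4.12
position: [653.3, 87.6, 87.7]
ee_rot: [0.706, 0.048, -0.705, 0.049]
contact_force: [-1.8, -0.7, 5.9]
gripper_width: -0.0
```

Plate a is touched at about 6 N. I'll rise and go to plate b.

>>> drive_tool(motion=[[-13, 0, 0, 0], [0, 16, 0, 0], [0, 16, 0, 0], [0, 16, 0, 0], [0, 0, 0, 0], [6, 0, 0, 0], [4, 0, 0, 0], [1.5, 0, 0, 0], [1, 0, 0, 0], [0, 0, 0, 0]])

```text
clock: 4.95
position: [659.2, 39.3, 87.6]
ee_rot: [-0.705, -0.048, 0.706, -0.049]
contact_force: [-1.4, -3.3, 6.7]
gripper_width: -0.3
```

>>> drive_tool(motion=[[0.8, 0, 0, 0], [0, 0, 0, 0]])

```text
clock: 5.12
position: [659.3, 39.3, 87.6]
ee_rot: [-0.705, -0.048, 0.706, -0.049]
contact_force: [-3.6, -1.8, 9.2]
gripper_width: -0.3
```

Plate b is touched at about 9 N. Plate c is next.

>>> drive_tool(motion=[[-13, 0, 0, 0], [0, 16, 0, 0], [0, 16, 0, 0], [0, 16, 0, 0], [0, 0, 0, 0], [6, 0, 0, 0], [4, 0, 0, 0], [1.5, 0, 0, 0], [1, 0, 0, 0], [0, 0, 0, 0]])

```text
clock: 5.95
position: [665.7, -8.3, 87.7]
ee_rot: [-0.705, -0.048, 0.706, -0.049]
contact_force: [-2.8, -2.4, 7.8]
gripper_width: 0.2
```

```bash
python3 - <<'E'
from h import *
st()
E
```

```text
t 5.95 rack [45.5 22.8] z 87.7 tooly yaw rel rack -89.9 F [-2.8 -2.4  7.8] w 0.22066351416904126
```

>>> drive_tool(motion=[[-20, 0, 0, 0], [-35, 0, 0, 0], [-35, 0, 0, 0], [0, 0, 30, 0], [0, 0, 35, 0], [0, 0, 35, 0], [0, 0, 35, 0], [0, 0, 35, 0], [0, 0, 0, 0]])

```text
clock: 6.7
position: [490.1, -31.6, 175.1]
ee_rot: [-0.703, -0.048, 0.708, -0.048]
contact_force: [0.0, 0.3, -1.2]
gripper_width: 0.1
```

```bash
python3 - <<'E'
from h import *
st(); print(arm.read_state()["joints"].round(2)); go(-130,-122,170)
im=snap("top","t2.png"); snap("side","s2.png")
E
```

```text
t 6.7 rack [-131.7   23.4] z 175.1 tooly yaw rel rack -90.0 F [ 0.   0.3 -1.2] w 0.1244559554590903
[ 0.27  0.21 -0.39 -0.   -0.97  1.44]
go (-130, -122, 170) [  4.9 145.4  -1.7]
```

>>> drive_tool(motion=[[0, 36, 0, 0], [0, 36, 0, 0], [0, 36, 0, 0], [0, 37, 0, 0], [0, 0, 0, 7], [0, 0, 0, 7], [0, 0, 0, 7], [0, 0, 0, 7], [0, 0, 0, 7], [0, 0, 0, 7]], grip=60)

```text
clock: 7.63
position: [519.0, -174.5, 175.9]
ee_rot: [0.675, -0.21, -0.675, -0.21]
contact_force: [-0.1, -0.0, -1.5]
gripper_width: 59.9
```

>>> drive_tool(motion=[[0, 0, 0, 7], [0, 0, 0, 7], [0, 0, 0, 7], [0, 0, 0, 7], [0, 0, 0, 7], [0, 0, 0, 7], [0, 0, 0, 6], [0, 0, 0, 0], [0, 0, 0, 0]])

```text
clock: 8.38
position: [518.5, -174.4, 176.0]
ee_rot: [-0.534, 0.464, 0.534, 0.464]
contact_force: [0.1, 0.3, 1.6]
gripper_width: 60.2
```

```bash
python3 - <<'E'
from h import *
st(); go(-129,-122,100)
a=snap("top","t3.png")[120:230,330:430]; b=snap("side","s3.png")[140:270,300:440]
a=cv2.resize(a,None,fx=3.5,fy=3.5,interpolation=2);b=cv2.resize(b,None,fx=3,fy=3,interpolation=2)
o=np.zeros((400,790,3),np.uint8);o[:385,:350]=a;o[:390,360:780]=b;cv2.imwrite("pics/v6.png",o)
E
```

```text
t 8.3833 rack [-122.9 -121.8] z 176.0 tooly yaw rel rack -179.8 F [0.1 0.3 1.6] w 60.1541226121373
go (-129, -122, 100) [76.   6.1 -0.1]
```

View pics/v6.png

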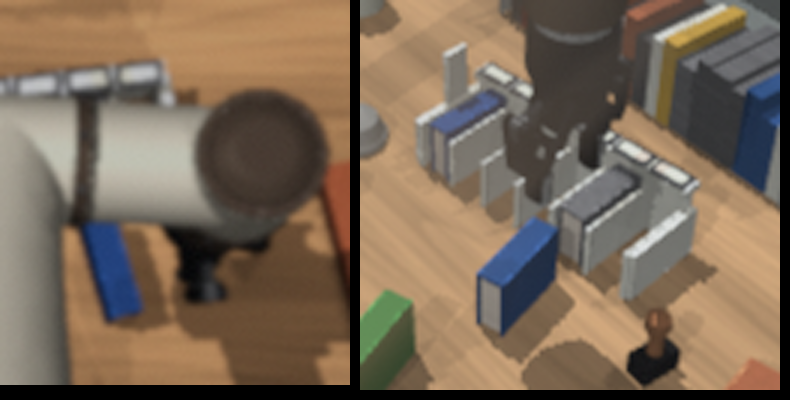

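The tool is now to the right of the book, shown at v6 (110,270) in the top part and (517,275) in the side part, and clear of the stamp. Next I'll descend beside the book's right face.

>>> drive_tool(motion=[[0, 8, 0, 0], [35, 0, 0, 0], [35, 0, 0, 0], [35, 0, 0, 0], [30, 0, 0, 0], [20, 0, 0, 0], [10, 0, 0, 0], [3, 0, 0, 0], [0, 0, 0, 0]])

```text
clock: 9.23
position: [509.6, -175.6, 8.5]
ee_rot: [-0.533, 0.465, 0.533, 0.464]
contact_force: [-0.9, -0.2, 0.7]
gripper_width: 60.4
```

```bash
python3 - <<'E'
from h import *
st()
E
```

```text
t 9.2333 rack [-131.9 -121.9] z 8.5 tooly yaw rel rack -179.9 F [-0.9 -0.2  0.7] w 60.410590550179116
```

>>> drive_tool(motion=[[0, 0, 5, 0], [0, 0, 4, 0], [0, 0, 4, 0], [0, 0, 4, 0], [0, 0, 4, 0], [0, 0, 4, 0], [0, 0, 4, 0], [0, 0, 4, 0], [0, 0, 4, 0], [0, 0, 4, 0]])

```text
clock: 10.07
position: [504.1, -134.6, 8.6]
ee_rot: [0.533, -0.465, -0.533, -0.465]
contact_force: [0.4, -2.4, 1.2]
gripper_width: 59.7
```

```bash
python3 - <<'E'
from h import *
st()
a=snap("top","t4.png")[130:230,270:410]; b=snap("side","s4.png")[140:270,290:430]
a=cv2.resize(a,None,fx=2.5,fy=2.5,interpolation=2);b=cv2.resize(b,None,fx=3,fy=3,interpolation=2)
o=np.zeros((400,790,3),np.uint8);o[:250,:350]=a;o[:390,360:780]=b;cv2.imwrite("pics/v7.png",o)
E
```

```text
t 10.0667 rack [-131.7  -80.5] z 8.6 tooly yaw rel rack -179.9 F [ 0.4 -2.4  1.2] w 59.73215347804871
```

View pics/v7.png

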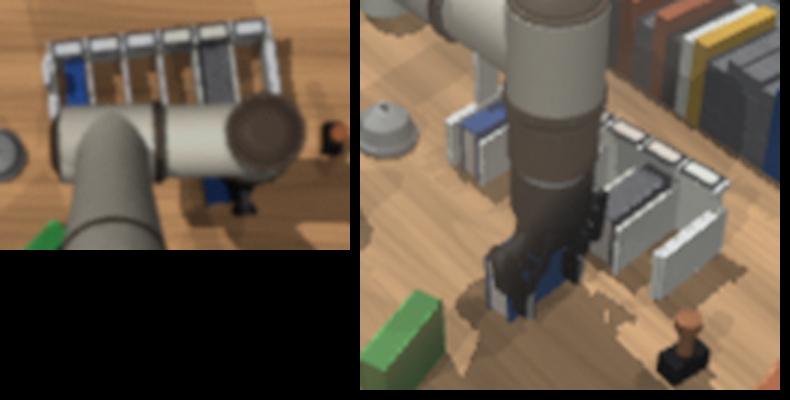

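In v7 the book is upright and flat against both fingers, near (535,280), and the pushing force is about 2.5 N. I'll keep pushing sideways.

>>> drive_tool(motion=[[0, 0, 4, 0], [0, 0, 6, 0], [0, 0, 6, 0], [0, 0, 6, 0], [0, 0, 6, 0], [0, 0, 6, 0], [0, 0, 6, 0], [0, 0, 6, 0], [0, 0, 6, 0], [0, 0, 6, 0]])

```text
clock: 11.0
position: [495.9, -76.8, 8.5]
ee_rot: [-0.533, 0.465, 0.533, 0.465]
contact_force: [0.2, -1.2, 0.3]
gripper_width: 60.0
```

>>> drive_tool(motion=[[0, 0, 6, 0], [0, 0, 5, 0], [0, 0, 4, 0], [0, 0, 3, 0], [0, 0, 2, 0], [0, 0, 0, 0], [0, 0, 0, 0]])

```text
clock: 11.58
position: [493.3, -57.5, 8.5]
ee_rot: [-0.533, 0.465, 0.533, 0.465]
contact_force: [-0.6, -0.6, 0.3]
gripper_width: 60.1
```

```bash
python3 - <<'E'
from h import *
st()
E
```

```text
t 11.5833 rack [-132.    -2.7] z 8.5 tooly yaw rel rack -179.9 F [-0.6 -0.6  0.3] w 60.10408127658955
```

>>> drive_tool(motion=[[0, 0, -20, 0], [0, 0, -25, 0], [-25, 0, 0, 0], [-35, 0, 0, 0], [-35, 0, 0, 0], [-35, 0, 0, 0], [-30, 35, 0, 0], [0, 35, 0, 0], [0, 20, 0, 0], [0, 0, 0, 0]], grip=0)

```text
clock: 12.42
position: [409.3, -114.4, 166.0]
ee_rot: [-0.532, 0.465, 0.533, 0.465]
contact_force: [-1.5, 0.8, -0.7]
gripper_width: -0.2
```

>>> drive_tool(motion=[[0, 0, 0, -7], [0, 0, 0, -7], [0, 0, 0, -7], [0, 0, 0, -7], [0, 0, 0, -7], [0, 0, 0, -7], [0, 0, 0, -7], [0, 0, 0, -7], [0, 0, 0, -7], [0, 0, 0, -7]])

```text
clock: 13.25
position: [414.0, -114.0, 165.5]
ee_rot: [-0.703, 0.073, 0.703, 0.073]
contact_force: [-0.3, -0.5, 0.1]
gripper_width: -0.1
```

>>> drive_tool(motion=[[0, 0, 0, -7], [0, 0, 0, -7], [0, 0, 0, -6], [0, 0, 0, 0], [0, 0, 0, 0]])

```text
clock: 13.67
position: [413.9, -114.0, 165.5]
ee_rot: [-0.705, -0.047, 0.706, -0.047]
contact_force: [-0.3, -0.5, 0.4]
gripper_width: 0.0
```

```bash
python3 - <<'E'
from h import *
st(); print(arm.read_state()["joints"].round(2)); go(-215,24,170)
a=snap("top","t5.png")[130:230,270:410]; b=snap("side","s5.png")[140:240,290:430]
a=cv2.resize(a,None,fx=2.5,fy=2.5,interpolation=2);b=cv2.resize(b,None,fx=4,fy=4,interpolation=2)
cv2.imwrite("pics/t5c.png",a)
o=np.zeros((400,790,3),np.uint8);o[:250,:230]=a[:,:230];o[:,230:790]=b;cv2.imwrite("pics/v8.png",o)
E
```

```text
t 13.6667 rack [-218.4  -47.9] z 165.5 tooly yaw rel rack -90.1 F [-0.3 -0.5  0.4] w 0.013462276612904776
[ 0.11  0.12 -0.54 -0.   -0.91  1.59]
go (-215, 24, 170) [ -4.5 -71.9  -3.2]
```

View pics/v8.png

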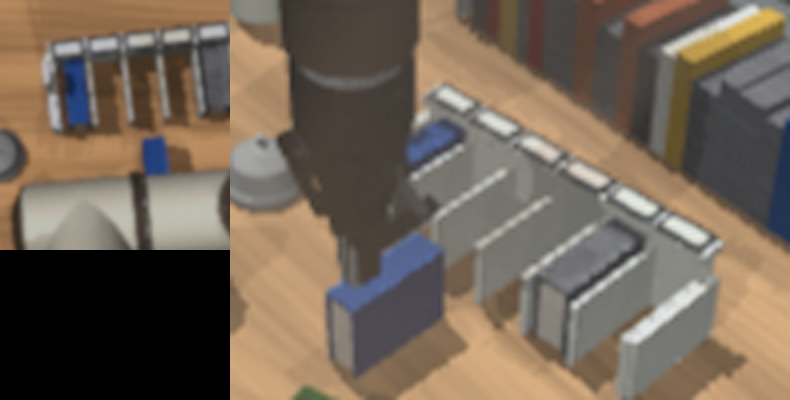

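The book stands upright in front of gap c. In v8 its front top edge runs from (142,140) to (165,137) in the top part, and its top corners in the side part are (443,250), (352,300) and (330,290). I'll measure it from those.

```bash
python3 - <<'E'
from h import *
im=cv2.imread("pics/t5.png"); hsv=cv2.cvtColor(im,cv2.COLOR_BGR2HSV)
m=cv2.inRange(hsv,(105,110,60),(130,255,255)); m[:183]=0;m[:,:320]=0;m[:,345:]=0
ys,xs=np.nonzero(m); print(xs.min(),xs.max(),ys.min(),ys.max())
for r in range(ys.min(),ys.max()+1):
    c=xs[ys==r]; print(r,c.min(),c.max(),torack(ray("top",c.min()-.5,r,70)).round(1),torack(ray("top",c.max()+.5,r,70)).round(1))
f=lambda p:(290+(p[0]-230+.5)/4-.5,140+(p[1]+.5)/4-.5)
for p in((443,250),(415,237),(352,300),(330,290)): print("side",torack(ray("side",*f(p),70)).round(1))
E
```

```text
328 336 186 199
186 328 334 [-84.5  33.6] [-87.1  10.7]
187 328 334 [-87.8  34. ] [-90.4  11.1]
188 328 335 [-91.1  34.4] [-94.1   8.3]
189 328 335 [-94.4  34.7] [-97.4   8.7]
190 328 335 [-97.7  35.1] [-100.7    9.1]
191 328 335 [-101.    35.5] [-104.     9.5]
192 328 335 [-104.2   35.9] [-107.3    9.9]
193 328 336 [-107.5   36.3] [-111.    7.]
194 328 336 [-110.8   36.7] [-114.2    7.4]
195 328 336 [-114.1   37.1] [-117.5    7.8]
196 328 336 [-117.4   37.5] [-120.8    8.2]
197 328 336 [-120.7   37.9] [-124.1    8.6]
198 329 336 [-124.3   35. ] [-127.4    9. ]
199 329 332 [-127.6   35.4] [-129.1   22.4]
side [-81.5   8.6]
side [-85.7  34.4]
side [-168.2   17.1]
side [-172.2   36.5]
```

```bash
python3 - <<'E'
from h import *
for p in((286,232),(274,240),(298,222),(361,248),(353,236),(368,260)): print(torack(ray("top",*p,70)).round(0))
go(-217,23,10)
E
```

```text
[-219.  185.]
[-240.  226.]
[-191.  143.]
[-298.  -50.]
[-257.  -29.]
[-338.  -67.]
go (-217, 23, 10) [155.6 -70.9  -1.4]
```

>>> drive_tool(motion=[[0, -36, 0, 0], [0, -35, 0, 0], [0, 0, 0, 0], [30, 0, 0, 0], [35, 0, 0, 0], [0, 0, 0, 0]])

```text
clock: 14.27
position: [399.7, -44.4, 96.2]
ee_rot: [-0.701, -0.047, 0.71, -0.048]
contact_force: [-0.7, 0.2, -1.1]
gripper_width: -0.1
```

```bash
python3 - <<'E'
from h import *
st(); go(-212,23,12); print(arm.read_state()["joints"].round(2))
E
```

```text
t 14.2667 rack [-223.   23.] z 96.2 tooly yaw rel rack -90.1 F [-0.7  0.2 -1.1] w -0.13307774640233758
go (-212, 23, 12) [ 84.1  -0.  -12. ]
[ 0.3   0.18 -0.69 -0.   -0.71  1.41]
```

>>> drive_tool(motion=[[20, 0, -6, 0], [25, 0, -6, 0], [20, 0, 0, 0], [12, 0, 0, 0], [6, 0, 0, 0], [0, 0, 0, 0], [0, 0, 0, 0]])

```text
clock: 14.85
position: [416.6, -42.1, 18.4]
ee_rot: [0.706, 0.048, -0.705, 0.048]
contact_force: [0.9, 0.6, 0.3]
gripper_width: -0.1
```

```bash
python3 - <<'E'
from h import *
st(); go(-65,23,12)
E
```

```text
t 14.85 rack [-205.9   23. ] z 18.4 tooly yaw rel rack -90.0 F [0.9 0.6 0.3] w -0.07517643559048393
go (-65, 23, 12) [ 6.600e+00  1.000e-01 -1.409e+02]
```

>>> drive_tool(motion=[[4, 0, 0, 0], [0, 0, -6, 0], [0, 0, -6, 0], [0, 0, -4, 0], [0, 0, -4, 0], [0, 0, -5, 0], [0, 0, -5, 0], [0, 0, -5, 0], [0, 0, -5, 0], [0, 0, -5, 0]])

```text
clock: 15.68
position: [460.8, -35.9, 13.6]
ee_rot: [-0.705, -0.048, 0.706, -0.048]
contact_force: [-1.1, -0.5, 0.4]
gripper_width: 0.1
```

```bash
python3 - <<'E'
from h import *
st()
a=snap("top","t6.png")[130:230,270:410]; b=snap("side","s6.png")[140:240,290:430]
a=cv2.resize(a,None,fx=2.5,fy=2.5,interpolation=2);b=cv2.resize(b,None,fx=4,fy=4,interpolation=2)
o=np.zeros((400,790,3),np.uint8);o[:250,:230]=a[:,:230];o[:,230:790]=b;cv2.imwrite("pics/v9.png",o)
E
```

```text
t 15.6833 rack [-161.3   23.2] z 13.6 tooly yaw rel rack -89.9 F [-1.1 -0.5  0.4] w 0.09980841223561857
```

View pics/v9.png

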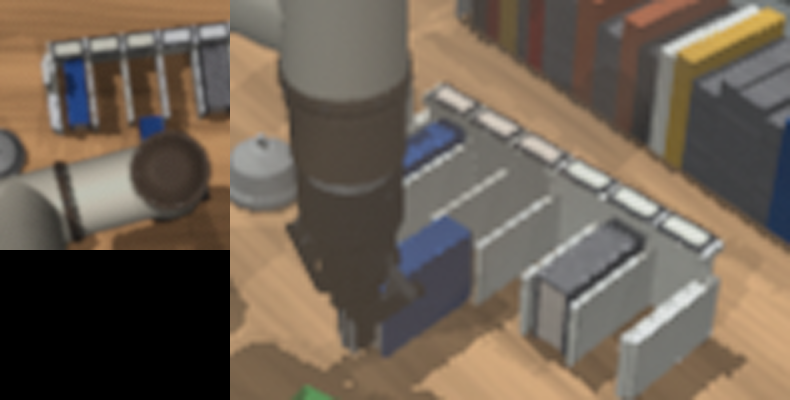

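In v9 the book's front is at (140–165,118) in the top part, just at the mouth of gap c between the dividers at about (130,122) and (166,116). I'll measure the corners to confirm it is centred.

```bash
python3 - <<'E'
from h import *
im=cv2.imread("pics/t6.png"); hsv=cv2.cvtColor(im,cv2.COLOR_BGR2HSV)
m=cv2.inRange(hsv,(105,110,60),(130,255,255)); m[:170]=0;m[:,:320]=0;m[:,345:]=0
ys,xs=np.nonzero(m)
for r in range(ys.min(),ys.max()+1):
    c=xs[ys==r]; print(r,torack(ray("top",c.min()-.5,r,70)).round(1),torack(ray("top",c.max()+.5,r,70)).round(1))
for y in (2,46): print(proj("top",[*(q[:2]+np.array([np.cos(q[2])*-53-np.sin(q[2])*y,np.sin(q[2])*-53+np.cos(q[2])*y])),60]).round(1))
b=im[165:195,315:350]; print(b[14:18,:,0].tolist()[1])
E
```

```text
177 [-54.3  33.3] [-57.4   7.1]
178 [-57.3  37. ] [-60.7   7.5]
179 [-60.6  37.4] [-64.    7.9]
180 [-63.9  37.7] [-67.3   8.3]
181 [-67.2  38.1] [-70.6   8.7]
182 [-70.9  35.3] [-73.6  12.4]
183 [-74.2  35.7] [-75.7  22.6]
184 [-77.5  36. ] [-78.3  29.5]
[335.8 176.1]
[322.6 177.6]
[39, 40, 49, 59, 64, 66, 61, 56, 50, 49, 62, 86, 102, 109, 108, 109, 111, 109, 109, 103, 85, 56, 40, 38, 37, 38, 40, 46, 51, 53, 61, 69, 71, 71, 72]
```

The book spans rack y of about 7.5 to 37.5, inside the gap's 2 to 46, so I'll push on.

>>> drive_tool(motion=[[0, 0, -4, 0], [0, 0, -5, 0], [0, 0, -5, 0], [0, 0, -5, 0], [0, 0, -5, 0], [0, 0, -5, 0], [0, 0, -5, 0], [0, 0, -5, 0], [0, 0, -5, 0], [0, 0, -5, 0]])

```text
clock: 16.62
position: [509.5, -29.2, 13.6]
ee_rot: [-0.705, -0.048, 0.705, -0.048]
contact_force: [-0.4, 0.1, 0.3]
gripper_width: 0.2
```

>>> drive_tool(motion=[[0, 0, -5, 0], [0, 0, -5, 0], [0, 0, -5, 0], [0, 0, -5, 0], [0, 0, -5, 0], [0, 0, -4, 0], [0, 0, -3, 0], [0, 0, -3, 0], [0, 0, -2, 0], [0, 0, 0, 0]])

```text
clock: 17.45
position: [546.3, -24.1, 13.7]
ee_rot: [0.706, 0.048, -0.705, 0.048]
contact_force: [0.4, 0.6, 0.3]
gripper_width: 0.1
```

```bash
python3 - <<'E'
from h import *
st()
E
```

```text
t 17.45 rack [-75.   23.3] z 13.7 tooly yaw rel rack -89.9 F [0.4 0.6 0.3] w 0.11213354330936175
```

>>> drive_tool(motion=[[0, 0, -3, 0], [0, 0, -2, 0], [0, 0, -2, 0], [0, 0, -1.5, 0], [0, 0, 0, 0]])

```text
clock: 17.87
position: [554.5, -22.9, 13.6]
ee_rot: [0.706, 0.048, -0.705, 0.048]
contact_force: [0.1, 0.1, -0.0]
gripper_width: -0.2
```

>>> drive_tool(motion=[[0, 0, -1, 0], [0, 0, -1, 0], [0, 0, 0, 0]])

```text
clock: 18.12
position: [556.0, -22.8, 13.6]
ee_rot: [-0.705, -0.048, 0.706, -0.048]
contact_force: [-1.4, -0.8, -0.1]
gripper_width: 0.0
```

>>> drive_tool(motion=[[0, 0, -1, 0], [0, 0, 0, 0]])

```text
clock: 18.28
position: [555.9, -22.9, 13.4]
ee_rot: [-0.705, -0.048, 0.706, -0.048]
contact_force: [-3.1, -1.0, 2.3]
gripper_width: 0.3
```

>>> drive_tool(motion=[[0, 0, -1, 0], [0, 0, -1, 0], [0, 0, 0, 0]])

```text
clock: 18.53
position: [555.8, -23.1, 12.8]
ee_rot: [-0.703, -0.048, 0.708, -0.048]
contact_force: [-7.1, -0.6, 2.8]
gripper_width: 0.3
```

```bash
python3 - <<'E'
from h import *
st()
E
```

```text
t 18.5333 rack [-65.5  23. ] z 12.8 tooly yaw rel rack -90.0 F [-7.1 -0.6  2.8] w 0.30630274009020503
```

The tool stalled at 7 N, so the book seems to be home. I'll back off and look.

>>> drive_tool(motion=[[0, 0, 10, 0], [0, 0, 25, 0], [0, 0, 35, 0], [0, 0, 35, 0], [-35, 0, 0, 0], [-35, 0, 0, 0], [-35, 0, 0, 0], [-35, 0, 0, 0], [0, 0, 0, 0]])

```text
clock: 19.28
position: [460.8, -35.8, 161.3]
ee_rot: [0.712, 0.049, -0.699, 0.049]
contact_force: [-0.1, 0.0, 0.1]
gripper_width: -0.2
```

>>> drive_tool(motion=[[0, -35, 10, 0], [0, -35, 10, 0], [0, -35, 10, 0], [0, -35, 0, 0], [0, -35, 0, 0], [0, 0, 0, 0], [0, 0, 0, 0]])

```text
clock: 19.87
position: [402.0, 134.9, 154.0]
ee_rot: [0.706, 0.05, -0.704, 0.049]
contact_force: [0.3, -0.2, 0.4]
gripper_width: -0.0
```

```bash
python3 - <<'E'
from h import *
st()
a=snap("top","t7.png")[130:220,275:405]; b=snap("side","s7.png")[150:240,300:420]
a=cv2.resize(a,None,fx=3,fy=3,interpolation=2);b=cv2.resize(b,None,fx=3.3,fy=3.3,interpolation=2)
o=np.zeros((300,790,3),np.uint8);o[:270,:390]=a;o[:b.shape[0],392:392+b.shape[1]]=b[:,:398];cv2.imwrite("pics/v10.png",o)
im=cv2.imread("pics/t7.png"); hsv=cv2.cvtColor(im,cv2.COLOR_BGR2HSV)
m=cv2.inRange(hsv,(105,110,60),(130,255,255)); m[:140]=0;m[:,:315]=0;m[:,345:]=0;m[215:]=0
ys,xs=np.nonzero(m)
for r in range(ys.min(),ys.max()+1):
    c=xs[ys==r]; print(r,torack(ray("top",c.min()-.5,r,70)).round(1),torack(ray("top",c.max()+.5,r,70)).round(1))
E
```

```text
t 19.8667 rack [-196.4  200.3] z 154.0 tooly yaw rel rack -89.7 F [ 0.3 -0.2  0.4] w -0.031091387612064866
150 [35.2 16. ] [34.4  9.4]
151 [34.1 36.2] [30.7  6.5]
152 [30.8 36.6] [27.3  6.9]
153 [27.4 37. ] [23.9  7.3]
154 [24.  37.4] [20.6  7.7]
155 [20.7 37.8] [17.2  8.1]
156 [17.3 38.1] [13.8  8.5]
157 [13.9 38.5] [10.5  8.9]
158 [10.6 38.9] [6.8 6. ]
159 [ 7.2 39.3] [3.4 6.4]
160 [ 3.9 39.7] [0.  6.8]
161 [ 0.5 40.1] [-3.3  7.2]
162 [-3.2 37.2] [-6.6  7.6]
163 [-6.5 37.6] [-10.    8.1]
164 [-9.9 38. ] [-13.3   8.5]
165 [-13.2  38.4] [-16.7   8.9]
166 [-16.6  38.8] [-20.4   6. ]
167 [-19.9  39.2] [-23.7   6.4]
168 [-23.2  39.6] [-27.1   6.8]
169 [-26.6  40. ] [-30.4   7.2]
170 [-30.3  37.1] [-33.7   7.6]
171 [-33.6  37.5] [-37.1   8. ]
172 [-37.   37.9] [-40.4   8.4]
173 [-40.3  38.3] [-43.7   8.8]
174 [-43.6  38.7] [-47.    9.2]
175 [-46.9  39.1] [-50.4   9.6]
176 [-50.6  36.2] [-52.9  16.5]
```

View pics/v10.png

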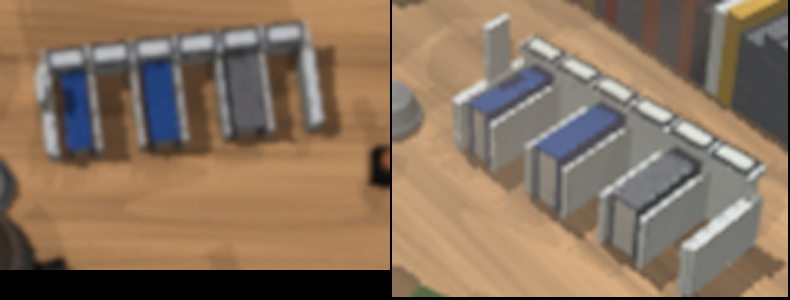

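In v10 the book stands upright in the third gap, at (160,100) in the top part and (580,150) in the side part. Its rear is level with the divider fronts, at rack x of about -52. I'll check the neighbours by image difference and hand in.

```bash
python3 - <<'E'
from h import *
a,b=[cv2.imread(f"pics/{f}.png").astype(int) for f in("side0","s7")]
for n,(u,v,w) in dict(stamp=(398,253,14),bell=(298,182,12),mug=(297,131,14),filed1=(338,183,12),filed2=(380,210,12),green2=(304,258,14),pad=(332,318,22),ret=(432,303,40)).items():
    print(n,np.abs(a-b)[v-w:v+w,u-w:u+w].mean().round(1))
st(); arm.job_done()
E
```

```text
stamp 2.9
bell 3.8
mug 10.2
filed1 3.2
filed2 3.9
green2 9.4
pad 2.1
ret 3.1
t 19.9667 rack [-197.1  198.3] z 153.6 tooly yaw rel rack -89.9 F [-0.5  0.3  0.1] w -0.11116588498034473
the job is handed in; nothing more can be done
```

I did the whole job and handed it in at about 20 s of the 67 s. The book is in the third gap, fully home and still standing.

- **Counting:** with the fingers closed, I touched plates a, b and c in that order, starting at the tall-post (+y) end. The contact forces were about 6, 9 and 8 N, and I went no further along the rail.
- **Pushing:** I slid the blue book sideways, low down, with the opened fingers until it was in front of gap c. Then I pushed it in from behind with the fingers closed until it stopped against a hard resistance at about 7 N.
- **Last check of the book:** the top view puts it between rack y of about 8 and 38 mm (the gap is 2 to 46 mm). Its rear is at rack x of about -52 mm, level with the divider fronts.
- **One disagreement:** the tool position at the stop suggested the rear was about 2 mm further out, at -54.5 mm. That rests on my assumed finger thickness and the calibration error.
- **Other objects:** before and after side views show no clear change at the stamp, bell, filed books, ink pad and large book. The mug and the front green book differed more. I took that to be the arm or its shadow, since the tool never worked near the mug and its fingers kept clear of the green book, but I did not check by eye. I did not compare the stapler or the other green book.

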